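# Find the rattling punch tubes

### The arm

A 6-joint arm with a two-finger parallel gripper is mounted at the origin on the work surface. World frame = base frame: x ahead of the robot, y to its left, z up, the work surface at z = 0. Lengths are in m, angles in rad, forces in N, time in s.
With the tool pointing down it reaches from about 0.275 to 0.875 m from the base axis. Payload 12.5 kg.
Tool frame: the origin (TCP) lies on the centre line of the jaws, within the pads' length; the fingertips stand r.finger_overhang ahead of it and the grasp point (between the pads) lies 3 mm ahead of it (r.finger_overhang is the distance from the TCP to the fingertips, in m); z points along the fingers, y is the line along which they close (so a half turn about z gives the same grasp; the last joint's range is limited). The gripper opens to 85 mm and grips with 20 to 120 N. Pads are 22 mm wide; open, the fingers measure 114 mm over their backs; the gripper's body (76 mm by 85 mm) begins 54 mm behind the grasp point. The pads swing forward as they close: fully open they stand 13 mm farther back than shut.
Start: joints at [1.089, 0.351, 1.652, -0, 1.139, -0.085], TCP at [0.213, 0.507, 0.253] pointing down, gripper open.
Joint ranges: [-2.75, 2.75], [-0.79, 2.1], [0.01, 2.65], [-1.57, 4.71], [0.07, 3.14], [-2.87, 2.87]. Speed limits (rad/s): [2.22, 2.22, 2.79, 3.14, 3.14, 3.14].

### API

Orientations are given as a unit quaternion [x, y, z, w].
In Python, from cell import r, optics gives the robot as it stands. The module is installed in compiled form; this text tells all that it offers. Calls block until the motion is done:
- r.move_to(position, orientation): joint-space move of the TCP to a pose.
- r.move_linear(position, rot=None, vel=0.15): straight line of the TCP; rot=None keeps the orientation; vel is the mean speed in m/s.
- r.set_joints(angles): joint-space move.
- r.set_gripper(opening, squeeze=None): opening from 0.0 (shut) to 1.0 (fully open); squeeze is the grip in N (None keeps the last); returns when the fingers have stopped.
- r.sleep(seconds).
- r.inverse_kinematics(position, orientation): joint angles nearest the present ones, or None.
- optics.get_image(name): name is "scene" or "top" or "wrist"; returns a dict with "pixels" (400x640x3 uint8, red, green, blue), "depth" (400x640 float32, m along the optical axis (not along the pixel's ray), 0 where there is no reading), "fx", "fy", "cx", "cy" (pixels), "D" ([k1, k2, p1, p2, k3] as OpenCV has them; the pictures are not rectified), "camera_from_world" (4x4, takes a point from world to camera coordinates); the wrist camera has in their place "mount" (4x4, takes a point from camera to tool coordinates, whose origin is the TCP and whose axes are the flange's). Camera axes: x right, y down, z forward; pixel columns grow to the right and rows downward; lengths in m; the calibration is good to about 2 mm. A picture is of the moment at which its call begins: read the wrist's pose just before it.
A pose or a line that the arm cannot do raises r.PlanningError and nothing moves.
- r.hand_in(): hands the job in; it is judged then, once.
Readings, each from a call of its own:
- r.current_t(): time.
- r.current_q(): joint angles.
- r.current_qvel(): joint speeds.
- r.current_effort(): joint torques, N m.
- r.current_tool_pos(): TCP position.
- r.current_ee_rot(): TCP orientation.
- r.current_contact_force(): force on the tool from outside, world axes, zero at the start.
- r.current_torque(): the same for the moment, N m.
- r.current_opening(): opening from 0.0 (shut) to 1.0 (fully open).
- r.current_finger_force(): force on a finger pad.
Only numpy, scipy, OpenCV 4.12 (cv2) and the standard library are available. Lean on these libraries where they do the work, as an engineer would, in place of code of your own. Each camera call takes 0.05 s, during which the arm holds its last target. There are 200 camera calls.

### The job

One or two of the three capped tubes in the sloping rack have a steel punch sliding loose inside; in the rest it is packed tight. Lift tubes out and tip them the other way, cap end well below level, to feel whether the punch shifts. Lay the tubes that rattle flat in the white repacking tray, have the solid ones lying back in the rack, fully down between their pegs against the foot board; drop nothing, and leave the tools on the bench where they lie.

Things in the scene. Friction and masses are not known exactly. Their poses are not given: they have to be found in the camera images.
- tube_1_mid (a point): centre (half-way along and up) of a sealed square aluminium tube, 38 x 38 x 130 mm, one end a ribbed black cap 18 mm long, the other a thin black plug. x runs along the tube towards the cap, y across, z off its top face. Starts lying in a slot of the rack, cap uphill. About 0.39 kg, 0.25 kg of it the steel punch inside. The walls stand a 30 N grip.
- tube_2_mid (a point): the same of the second, identical tube. Punches: a packed one sits mid-tube and shifts under 2 mm; a loose one starts at the low end, slides when the tube is tipped past about 15 degrees and stays put when it is level. It travels 60 mm end to end: with the tube held level before and after, the moment on the hand changes by about 0.14 N m.
- tube_3_mid (a point): the same of the third, identical tube. Which tubes rattle cannot be seen and changes each time: one or two of the three.
- bed: sloping part of the plywood rack (fixed). Origin: on the plane where tubes rest, at the middle slot, 75 mm above the table; x uphill along the tubes (30 degrees above level), y across, z square off the slope. Slots at y = -88, 0, +88 mm; a seated tube's centre is at x = 0, z = 19 mm, its low end at the foot board (face at x = -66 mm, 20 mm high). A closed wooden bay at y = 155 to 195 mm, 48 mm high with its knob, is not used.
- rail_low (a point): middle of the lower cross rail's top (x = -42 mm in the bed); a like rail is at x = +42. Rails are 14 mm wide. On each, every slot has two round-topped steel pegs, 6 mm thick and 15 mm high, 25 mm either side of its middle (3 mm play each side of a tube). Between the rails it is open for 45 mm below the tubes, so fingers pass there.
- tray: repacking tray (fixed): shallow, white, outside 190 mm along its x, 200 mm along its y, 20 mm high; walls and floor 5 mm thick, open above, empty. Origin: centre of its underside, on the table; z up. It takes two tubes side by side, lying along its x.
- pliers: red-handled pliers lying between rack and tray, 145 mm long along x, 50 mm wide, 13 mm high; origin near the middle, on the table. Like the other loose tools (on the robot's side snips, a brass doming block, a file; at the far side a steel bowl, tweezers, a steel bench block) it may not be shifted over 3 cm.
Things that resemble listed ones, but are neither listed nor needed, are in the scene too. What is shaped like the part that bears tube_1_mid but blue is not meant.

How it is judged:
By the outcome, as a careful person would: the job done as asked, in the order asked, and still so for the second after the job is handed in, with the robot touching nothing.
It also fails if it takes over 72 s, if anything falls off the work surface, if the arm or the gripper's body presses on something with over 40 N, if the wrist force passes 120 N, or if a joint passes its speed limit or range.

## Working session

There is one attempt and no reset: what is moved stays moved. The work goes in short steps, each a Python script; the robot and the scene stay as the last script left them, time stands still between calls to the robot, and variables do not carry over. Pictures are saved under pics/ and viewed, at most 10 in all, crops included, and the job is handed in when it is done.

```bash
mkdir -p pics
python3 - <<'E'
from cell import r, optics
import cv2, numpy as np
ims={}
for n in ("scene","top"):
    d=optics.get_image(n); np.savez(n+".npz",**d)
    cv2.imwrite(f"pics/{n}.png",d["pixels"][:,:,::-1])
    print(n,d["fx"],d["fy"],d["cx"],d["cy"],d["D"]);print(np.round(np.linalg.inv(d["camera_from_world"]),3))
print(r.current_t(),r.finger_overhang,r.current_ee_rot(),r.current_torque(),r.current_contact_force())
E
```

```text
scene 401.57126341176024 401.57126341176024 317.6746180629477 200.53697593842992 [-0.07532094  0.          0.          0.          0.        ]
[[-0.126  0.67  -0.732  1.243]
 [ 0.992  0.09  -0.088  0.11 ]
 [ 0.007 -0.737 -0.676  0.754]
 [ 0.     0.     0.     1.   ]]
top 504.41487363267214 504.41487363267214 314.5673916457537 191.5898852847126 [-0.13725407  0.          0.          0.          0.        ]
[[ 0.005 -0.986  0.164  0.291]
 [-1.    -0.004  0.005  0.024]
 [-0.004 -0.164 -0.986  1.409]
 [ 0.     0.     0.     1.   ]]
0.1 0.022 [ 1.97102498e-01  9.80382756e-01 -4.84031640e-04 -1.50265429e-04] [ 0.02602603 -0.03218817  0.02436174] [ 0.70858759  0.46990956 -0.29467911]
```

View pics/top.png

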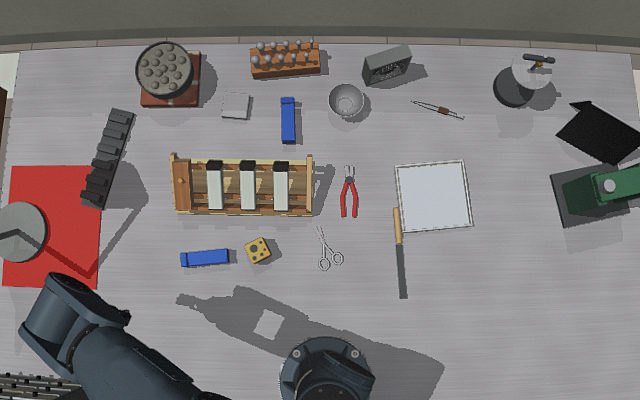

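View pics/scene.png

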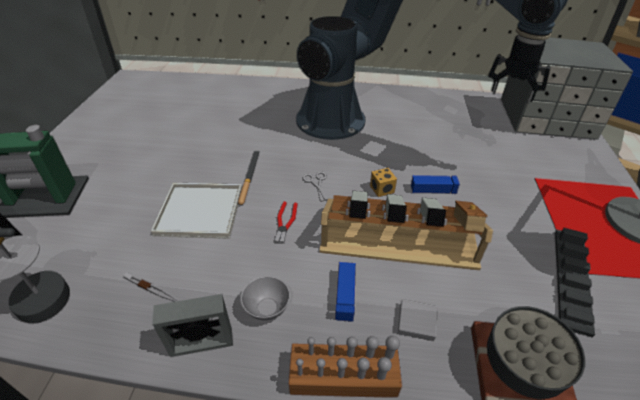

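The top view shows three aluminium tubes with black caps in the rack at (215,185), (248,185) and (281,185), caps on the far side, which is uphill. The closed bay is at (180,185), the tray at (433,195) and the pliers at (349,190). Possible mix-ups are the blue bars at (288,120) and (205,258), and the grey block at (236,105). I'm choosing the three rack tubes.

```bash
cat > h.py <<'E'
import numpy as np, cv2
def cloud(d, cw=None):
    h,w=d["depth"].shape
    K=np.array([[d["fx"],0,d["cx"]],[0,d["fy"],d["cy"]],[0,0,1.]])
    u,v=np.meshgrid(np.arange(w),np.arange(h))
    n=cv2.undistortPoints(np.stack([u,v],-1).reshape(-1,1,2).astype(float),K,np.array(d["D"],float)).reshape(h,w,2)
    z=d["depth"].astype(float)
    P=np.dstack([n[...,0]*z,n[...,1]*z,z])
    M=np.linalg.inv(d["camera_from_world"]) if cw is None else cw
    return P@M[:3,:3].T+M[:3,3]
E
python3 - <<'E'
import numpy as np,cv2
from h import cloud
d=dict(np.load("top.npz"));P=cloud(d);im=d["pixels"]
hsv=cv2.cvtColor(im,cv2.COLOR_RGB2HSV)
m=((hsv[...,1]<40)&(hsv[...,2]>170)).astype(np.uint8)
roi=np.zeros_like(m);roi[160:225,190:300]=1
n,l,s,c=cv2.connectedComponentsWithStats(m*roi*(P[...,2]>.06),connectivity=4)
for i in range(1,n):
    if s[i,4]<150: continue
    q=P[cv2.erode((l==i).astype(np.uint8),np.ones((3,3)))>0]; q0=q.mean(0); U,S,V=np.linalg.svd(q-q0,full_matrices=False)
    print("tube",s[i],q0.round(4),V[0].round(3),V[2].round(3),(S/np.sqrt(len(q))).round(4))
# tray
m2=((P[...,2]>.012)&(P[...,2]<.035)).astype(np.uint8);roi[:]=0;roi[155:240,390:478]=1
m3=((hsv[...,1]<25)&(hsv[...,2]>200)).astype(np.uint8)*roi
m3[:,:]=cv2.morphologyEx(m3,cv2.MORPH_OPEN,np.ones((3,3)))
n,l,s,c=cv2.connectedComponentsWithStats(m3);i=1+s[1:,4].argmax();ys,xs=np.where(l==i)
q=P[ys,xs];print("tray",s[i],cv2.minAreaRect((q[:,:2]*1000).astype(np.float32)),np.median(q[:,2]))
print("table z",np.median(P[240:250,300:310,2]),"dep rack z max",P[150:215,170:310,2].max())
# rack side extents, pliers
mp=(hsv[...,1]>150)&((hsv[...,0]<8)|(hsv[...,0]>172));mp[:,:330]=0;mp[:,365:]=0;ys,xs=np.where(mp);print("pliers red",P[ys,xs].min(0),P[ys,xs].max(0))
cv2.imwrite("pics/crop.png",cv2.resize(im[145:230,165:320],None,fx=5,fy=5,interpolation=cv2.INTER_CUBIC)[:,:,::-1])
E
```

```text
tube [207 171  15  38 486] [0.5117 0.296  0.1107] [-0.134 -0.201  0.97 ] [ 0.102 -0.977 -0.189] [0.098  0.0274 0.008 ]
tube [240 171  14  38 497] [0.5103 0.2079 0.1175] [-0.15  -0.139  0.979] [ 0.066 -0.989 -0.13 ] [0.1344 0.0271 0.0082]
tube [274 172  13  38 494] [0.5093 0.1215 0.1105] [-0.132 -0.074  0.988] [ 0.019 -0.997 -0.072] [0.0947 0.027  0.0083]Traceback (most recent call last):
  File "<stdin>", line 16, in <module>
ValueError: attempt to get argmax of an empty sequence
```

Run:
```python
import numpy as np,cv2
from h import cloud
d=dict(np.load("top.npz"));P=cloud(d);im=d["pixels"]
hsv=cv2.cvtColor(im,cv2.COLOR_RGB2HSV)
m=((hsv[...,1]<40)&(hsv[...,2]>170)).astype(np.uint8)
roi=np.zeros_like(m);roi[160:225,190:300]=1
n,l,s,c=cv2.connectedComponentsWithStats(m*roi,connectivity=4)
for i in range(1,n):
    if s[i,4]<150: continue
    q=P[cv2.erode((l==i).astype(np.uint8),np.ones((3,3)))>0]
    for _ in range(4):
        A=np.c_[q[:,:2],np.ones(len(q))];k=np.linalg.lstsq(A,q[:,2],rcond=None)[0] if _ else np.array([.577,0,np.median(q[:,2]-.577*q[:,0])])
        e=q[:,2]-A@k; q=q[abs(e)<.006]
    rc=cv2.minAreaRect((P[l==i][:,:2]*1000)[abs(P[l==i][:,2]-P[l==i][:,:2]@k[:2]-k[2])<.006].astype(np.float32))
    print("tube",s[i],len(q),q.mean(0).round(4),"plane",k.round(4),np.std(e),rc)
print(hsv[195,433],hsv[185,215],hsv[210,330])
roi[:]=0;roi[150:245,385:485]=1
m3=((hsv[...,2]>195)).astype(np.uint8)*roi
m3=cv2.morphologyEx(m3,cv2.MORPH_OPEN,np.ones((3,3)))
n,l,s,c=cv2.connectedComponentsWithStats(m3)
for i in range(1,n):
    if s[i,4]<500: continue
    q=P[l==i];q=q[q[:,2]<.05];print("tray",s[i],cv2.minAreaRect((q[:,:2]*1000).astype(np.float32)),np.median(q[:,2]),np.percentile(q,[1,99],axis=0).round(3).tolist())
mp=(hsv[...,1]>150)&((hsv[...,0]<8)|(hsv[...,0]>172));mp[:,:330]=0;mp[:,365:]=0;mp[:150]=0;mp[230:]=0;q=P[mp];print("pliers red",q.min(0),q.max(0))
cv2.imwrite("pics/crop.png",cv2.resize(im[145:245,165:485],None,fx=2.5,fy=2.5,interpolation=cv2.INTER_CUBIC)[:,:,::-1])
```

```text
tube [207 171  15  38 486] 368 [0.5131 0.2972 0.104 ] plane [ 0.5721 -0.0052 -0.188 ] 0.002472378074609092 ((512.2416381835938, 297.9840393066406), (91.83904266357422, 35.314613342285156), 0.5219712853431702)
tube [240 171  14  38 497] 375 [0.5127 0.2097 0.1043] plane [ 0.5855 -0.0187 -0.1919] 0.002585848152014229 ((512.5277709960938, 210.0203857421875), (34.8426513671875, 91.61959838867188), 89.35121154785156)
tube [274 172  13  38 494] 379 [0.5105 0.1221 0.1039] plane [ 0.5685 -0.0227 -0.1836] 0.00262492035428343 ((510.19091796875, 122.18538665771484), (32.70818328857422, 91.11217498779297), 88.87335968017578)
[106  14 199] [ 60  10 183] [130   5 161]
tray [ 399  166   70   64 3297] ((509.57171630859375, -305.97515869140625), (174.3114013671875, 183.76927185058594), 5.750145435333252) 0.0047153125568223375 [[0.425, -0.396, -0.002], [0.595, -0.214, 0.012]]
pliers red [ 0.29133878 -0.0877531   0.00199256] [0.55471931 0.02416241 1.409071  ]
```

View pics/crop.png

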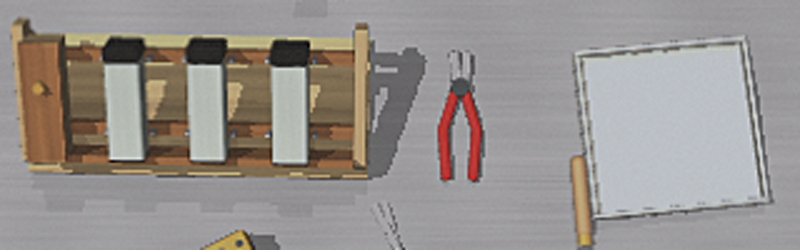

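The crop confirms three bare aluminium tubes with black caps uphill. The tray is empty, and the file handle lies by its left edge. Next I'll check that the poses can be reached.

```bash
cat >> h.py <<'E'
from scipy.spatial.transform import Rotation as Rn
YAW=-0.012; O=np.array([.538,.2095,.075])
def Rtube(yaw,up):  # tube frame: x along tube (cap), raised 'up' deg
    return Rn.from_euler('ZY',[yaw,-np.radians(up)])
F=Rn.from_matrix(np.array([[-1,0,0],[0,1,0],[0,0,-1.]]).T)  # tool axes in tube frame
def tool(yaw,up): return (Rtube(yaw,up)*F).as_quat()
B=Rtube(YAW,30).as_matrix()
def bed(x,y,z): return O+B@np.array([x,y,z])
GZ=.023-.003*1   # placeholder, TCP sits 3 mm behind the grasp point
def tcp(x,y,zg): return bed(x,y,zg+.003)   # zg: grasp-point height over the bed
TY=.10; T=np.array([.5096,-.306,0.])
def tray(y,z): return T+Rn.from_euler('z',TY).apply([0,y,z+.003])
E
sed -i '/^GZ/d' h.py
python3 - <<'E'
from cell import r
from h import *
print(r.current_q())
def t(n,p,q):
    j=r.inverse_kinematics(p,q); print(n,np.round(p,3),None if j is None else np.round(j,2))
for y in (-.088,0,.088):
    for z in (.023,.095): t(f"slot{y} {z}",tcp(0,y,z),tool(YAW,30))
for x in (.42,.47,.52):
  for y in (.12,.21,.3):
    for up in (0,-40): t(f"test {x} {y} {up}",np.array([x,y,.33]),tool(YAW,up))
for y in (-.042,.042):
    for z in (.03,.12): t("tray",tray(y,z),tool(TY,0))
E
```

```text
[ 1.08938244e+00  3.51176087e-01  1.65233566e+00  2.00871503e-05
  1.13909438e+00 -8.46191297e-02]
slot-0.088 0.023 [0.524 0.122 0.098] [ 0.19  0.45  2.11 -1.01  0.12 -0.4 ]
slot-0.088 0.095 [0.488 0.122 0.16 ] [ 0.2   0.27  2.16 -0.5   0.22 -0.89]
slot0 0.023 [0.525 0.21  0.098] [ 0.38  0.49  2.03 -0.98  0.23 -0.26]
slot0 0.095 [0.489 0.21  0.16 ] [ 0.41  0.33  2.07 -0.69  0.33 -0.53]
slot0.088 0.023 [0.526 0.298 0.098] [ 0.54  0.55  1.9  -0.88  0.35 -0.23]
slot0.088 0.095 [0.49  0.298 0.16 ] [ 0.58  0.4   1.95 -0.71  0.44 -0.38]
test 0.42 0.12 0 [0.42 0.12 0.33] [ 0.17  0.06  1.82 -0.    1.26 -1.39]
test 0.42 0.12 -40 [0.42 0.12 0.33] [ 0.12  0.4   1.53  0.09  1.91 -1.44]
test 0.42 0.21 0 [0.42 0.21 0.33] [ 0.36  0.13  1.75 -0.    1.27 -1.19]
test 0.42 0.21 -40 [0.42 0.21 0.33] [ 0.27  0.45  1.46  0.19  1.91 -1.29]
test 0.42 0.3 0 [0.42 0.3  0.33] [ 0.53  0.22  1.64 -0.    1.29 -1.03]
test 0.42 0.3 -40 [0.42 0.3  0.33] [ 0.41  0.52  1.35  0.28  1.92 -1.15]
test 0.47 0.12 0 [0.47 0.12 0.33] [ 0.15  0.16  1.71 -0.    1.27 -1.4 ]
test 0.47 0.12 -40 [0.47 0.12 0.33] [ 0.11  0.49  1.39 
[... 308 characters left out ...]

test 0.52 0.12 0 [0.52 0.12 0.33] [ 0.14  0.25  1.59 -0.    1.3  -1.42]
test 0.52 0.12 -40 [0.52 0.12 0.33] [ 0.11  0.59  1.23  0.08  2.01 -1.45]
test 0.52 0.21 0 [0.52 0.21 0.33] [ 0.3   0.3   1.52 -0.    1.31 -1.26]
test 0.52 0.21 -40 [0.52 0.21 0.33] [ 0.23  0.63  1.16  0.17  2.03 -1.3 ]
test 0.52 0.3 0 [0.52 0.3  0.33] [ 0.45  0.38  1.42 -0.    1.34 -1.11]
test 0.52 0.3 -40 [0.52 0.3  0.33] [ 0.35  0.7   1.05  0.26  2.05 -1.16]
tray [ 0.514 -0.348  0.033] [-0.67  0.76  1.59 -0.    0.79 -2.34]
tray [ 0.514 -0.348  0.123] [-0.67  0.63  1.56 -0.    0.95 -2.34]
tray [ 0.505 -0.264  0.033] [-0.56  0.69  1.73 -0.    0.72 -2.23]
tray [ 0.505 -0.264  0.123] [-0.56  0.55  1.7  -0.    0.89 -2.23]
```

```bash
cat >> h.py <<'E'
OFF=15; ZG=.024
def ttool(yaw,up): return tool(yaw,up-OFF)      # tool attitude with the tube raised 'up'
def slot(y,lift,x=0): return bed(x,y,ZG+lift)+.003*B0
B0=-Rn.from_quat(ttool(YAW,30)).as_matrix()[:,2]
E
python3 - <<'E'
from cell import r,optics
from h import *
def t(n,p,q):
    j=r.inverse_kinematics(p,q); print(n,None if j is None else np.round(j,2))
for y in (-.088,0,.088): t(y,slot(y,0),ttool(YAW,30));t(y,slot(y,.075),ttool(YAW,30))
for up in (0,-38): t(up,np.array([.47,.21,.33]),ttool(YAW,up))
for y in(-.042,.042): t("tray",tray(y,.03),ttool(TY,0))
t0=r.current_t(); r.set_gripper(1.0,28)
r.move_to(slot(.088,.085),ttool(YAW,30)); print("t",r.current_t()-t0)
p,q=r.current_tool_pos(),r.current_ee_rot(); d=optics.get_image("wrist")
M=np.eye(4);M[:3,:3]=Rn.from_quat(q).as_matrix();M[:3,3]=p
cw=M@d["mount"]; P=cloud(d,cw)
np.savez("w1.npz",P=P,im=d["pixels"]); cv2.imwrite("pics/w1.png",d["pixels"][:,:,::-1]); print(p-slot(.088,.085),r.current_t())
E
```

```text
-0.088 [ 0.16  0.47  1.96 -0.1   0.45 -1.31]
-0.088 [ 0.18  0.3   2.01 -0.09  0.57 -1.31]
0 [ 0.34  0.51  1.88 -0.18  0.5  -1.07]
0 [ 0.36  0.35  1.93 -0.16  0.62 -1.07]
0.088 [ 0.49  0.57  1.77 -0.23  0.58 -0.89]
0.088 [ 0.52  0.43  1.82 -0.21  0.68 -0.89]
0 [ 0.29  0.33  1.51  0.08  1.55 -1.28]
-38 [ 0.24  0.64  1.25  0.24  2.15 -1.29]
tray [-0.6   0.84  1.44 -0.19  1.07 -2.16]
tray [-0.5   0.78  1.58 -0.17  1.01 -2.06]
t 1.5416999999999998
[-0.00025878  0.00069761  0.00026826] 1.6917
```

View pics/w1.png

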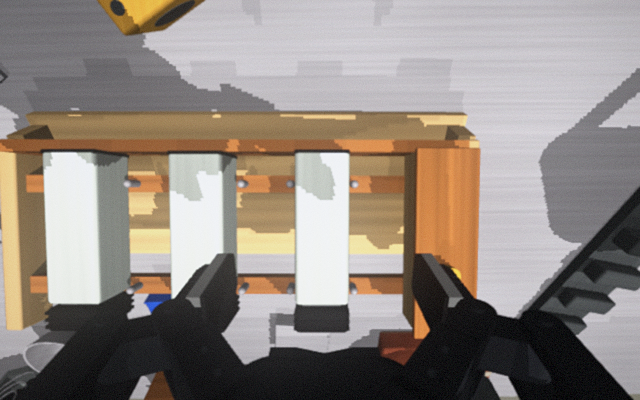

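The wrist view shows the target tube between the open fingers, with columns 296–349 and rows 152–303. The neighbouring tubes and pegs are clearly visible. Next I'll measure the tops of the tubes in the bed frame.

Run:
```python
from h import *
z=np.load("w1.npz");P=z["P"];im=z["im"];Q=(P-O)@B
hsv=cv2.cvtColor(im,cv2.COLOR_RGB2HSV)
for nm,(c0,c1) in {"L":(285,360),"M":(165,245),"R":(35,125)}.items():
    m=np.zeros(im.shape[:2],bool);m[145:335,c0:c1]=1
    m&=(Q[...,2]>.028)&(Q[...,2]<.048)&(hsv[...,1]<60)
    q=Q[m]; a=q[(abs(q[:,0])<.04)]
    print(nm,m.sum(),"z med",np.median(a[:,2]),"x",np.percentile(q[:,0],[.5,99.5]).round(4))
    for x0 in(-.04,-.02,0,.02):
        b=a[(a[:,0]>x0)&(a[:,0]<x0+.02)]; print("  y",np.percentile(b[:,1],[2,98]).round(4),b[:,1].mean().round(4),"z",np.median(b[:,2]).round(4))
```

```text
L 9745 z med 0.03865038247458341 x [-0.0662  0.0599]
  y [0.069  0.1045] 0.0868 z 0.0386
  y [0.069  0.1046] 0.0867 z 0.0386
  y [0.0688 0.1039] 0.0864 z 0.0386
  y [0.0687 0.104 ] 0.0864 z 0.0387
M 7009 z med 0.0388369733171247 x [-0.0656  0.0577]
  y [-0.0181  0.0182] 0.0012 z 0.0388
  y [-0.0184  0.0181] 0.0011 z 0.0388
  y [-0.0184  0.0177] -0.0037 z 0.0389
  y [-0.0193 -0.0062] -0.0141 z 0.0389
R 10824 z med 0.038957992119930306 x [-0.067   0.0585]
  y [-0.1059 -0.0695] -0.0851 z 0.039
  y [-0.1058 -0.0695] -0.0851 z 0.0389
  y [-0.1061 -0.0696] -0.0851 z 0.039
  y [-0.1058 -0.0697] -0.0852 z 0.0389
```

```bash
sed -i 's/O=np.array(\[.538,.2095,.075\])/O=np.array([.538,.2088,.0755])/' h.py
cat > t.py <<'E'
from cell import r,optics
from h import *
def moment(n=12):
    r.sleep(.3); a=[]
    for _ in range(n): a.append(np.r_[r.current_torque(),r.current_contact_force()]); r.sleep(.025)
    a=np.array(a); return a.mean(0).round(3), (a.std(0)/np.sqrt(n)).round(3)
def pick(y):
    q=ttool(YAW,30)
    r.set_gripper(1.0,28)
    r.move_to(slot(y,.07),q); r.move_linear(slot(y,0),vel=.12)
    r.set_gripper(0.0,28)
    print("grip",r.current_opening(),r.current_finger_force(),r.current_contact_force().round(1),r.current_t())
    r.move_linear(slot(y,.09),vel=.12)
def test(y):
    c=slot(y,.09); c=np.array([.47,c[1],.30])
    r.move_to(c,ttool(YAW,0)); m0=moment()
    r.move_to(c,ttool(YAW,-38)); r.sleep(.6)
    r.move_to(c,ttool(YAW,0)); m1=moment()
    print("before",*m0);print("after ",*m1);print("DIFF",m1[0]-m0[0],"opening",r.current_opening(),r.current_t())
E
python3 - <<'E'
from t import *
pick(.088); test(.088)
d=optics.get_image("scene"); cv2.imwrite("pics/s2.png",d["pixels"][130:330,250:530,::-1].repeat(2,0).repeat(2,1))
E
```

```text
grip 0.44116998230288007 28.558772206306458 [-4.  -0.2  5.5] 3.3833
before [ 3.000e-03 -3.060e-01  7.000e-03 -2.800e-01 -2.280e-01 -3.982e+00] [0.011 0.007 0.009 0.096 0.147 0.135]
after  [-1.100e-02 -3.120e-01  2.000e-03 -3.000e-03 -3.500e-02 -3.967e+00] [0.01  0.008 0.011 0.067 0.128 0.115]
DIFF [-0.014 -0.006 -0.005  0.277  0.193  0.015] opening 0.43945925103195155 8.1417
```

View pics/s2.png

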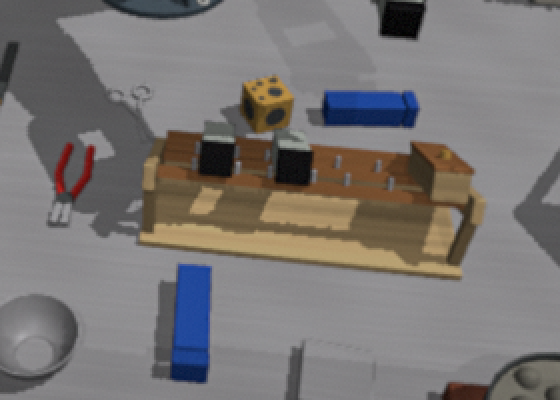

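The first tube is solid, with a change of only 0.006 N m. The view shows its slot empty and the other two tubes still seated. I'll put it back and test the middle one.

```bash
cat >> t.py <<'E'
def back(y):
    q=ttool(YAW,30)
    r.move_to(slot(y,.07,.002),q); r.move_linear(slot(y,.0005,.002),vel=.1)
    f0=r.current_contact_force(); r.move_linear(slot(y,.0003,-.001),vel=.02)
    print("seat",f0.round(1),r.current_contact_force().round(1))
    r.set_gripper(1.0); r.move_linear(slot(y,.07),vel=.15); print("t",r.current_t())
E
python3 - <<'E'
from t import *
back(.088)
d=optics.get_image("top"); np.savez("top2.npz",**d)
pick(0); test(0)
P=cloud(d);Q=(P-O)@B;m=(abs(Q[...,1]-.088)<.012)&(abs(Q[...,0])<.05)&(Q[...,2]>.02)&(Q[...,2]<.06)
print("reseated z",np.median(Q[m][:,2]), [np.median(Q[m&(Q[...,0]>a)&(Q[...,0]<a+.03)][:,2]).round(4) for a in(-.05,-.02,.01)])
Pa=cloud(dict(np.load("top.npz")));Q=(Pa-O)@B;print("orig z",[np.median(Q[m&(Q[...,0]>a)&(Q[...,0]<a+.03)][:,2]).round(4) for a in(-.05,-.02,.01)])
E
```

```text
seat [ 0.6 -0.  -4.4] [ 5.1 -1.5 -1.7]
t 11.2917
grip 0.4384641388439479 28.558156192302704 [-4.1  0.   6.2] 13.225
before [ 8.00e-03 -3.52e-01  1.00e-03  2.60e-01  7.10e-02 -3.70e+00] [0.007 0.008 0.01  0.119 0.156 0.156]
after  [-0.005 -0.215 -0.019  0.053 -0.268 -3.517] [0.009 0.008 0.011 0.134 0.225 0.137]
DIFF [-0.013  0.137 -0.02  -0.207 -0.339  0.183] opening 0.4390105110429454 18.0167
reseated z 0.03746447720342632 [np.float64(nan), np.float64(0.0375), np.float64(0.0376)]
orig z [np.float64(nan), np.float64(0.0376), np.float64(0.0375)]
  return _methods._mean(a, axis=axis, dtype=dtype,
  ret = ret.dtype.type(ret / rcount)
```

The middle tube rattles, with a change of +0.137 N m. The first tube is properly seated again. This one goes in the tray.

```bash
cat >> t.py <<'E'
def lay(y):
    q=ttool(TY,0)
    r.move_to(tray(y,.20),q); r.move_linear(tray(y,.035),vel=.15); r.sleep(.2)
    f0=np.mean([(r.sleep(.02),r.current_contact_force()[2])[1] for _ in range(6)])
    for z in np.arange(.033,.0255,-.001):
        r.move_linear(tray(y,z),vel=.03)
        f=np.mean([(r.sleep(.02),r.current_contact_force()[2])[1] for _ in range(4)])
        if f-f0>2.5: break
    print("laid at",z,f0,f)
    r.set_gripper(.64); r.move_linear(tray(y,.16),vel=.2); print("t",r.current_t())
E
python3 - <<'E'
from t import *
lay(-.042)
d=optics.get_image("top"); cv2.imwrite("pics/t3.png",d["pixels"][140:250,165:485,::-1].repeat(2,0).repeat(2,1)); np.savez("top3.npz",**d)
E
```

```text
laid at 0.027999999999999997 -3.6581515907949886 6.067066426217644
t 24.625
```

View pics/t3.png

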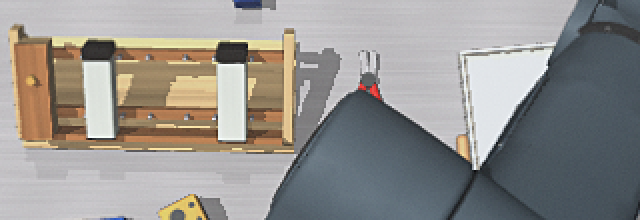

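The two remaining tubes are seated in the rack, at (100,90) and (232,90) in the crop. The arm hides the tray tube. Now I'll test the third tube.

Run:
```python
from t import *
r.move_to(slot(-.088,.16),ttool(YAW,30))
d=optics.get_image("scene"); np.savez("s4.npz",**d)
cv2.imwrite("pics/s4.png",d["pixels"][130:310,130:510,::-1].repeat(2,0).repeat(2,1))
pick(-.088); test(-.088)
```

```text
grip 0.4388292735853494 28.190657794475555 [-3.1 -0.5  6.2] 28.5667
before [-1.100e-02 -3.040e-01 -5.000e-03 -5.200e-02 -4.000e-03 -4.009e+00] [0.01  0.005 0.008 0.145 0.168 0.111]
after  [-0.007 -0.305  0.007  0.112 -0.286 -3.772] [0.006 0.009 0.008 0.182 0.077 0.144]
DIFF [ 0.004 -0.001  0.012  0.164 -0.282  0.237] opening 0.44278971105627446 33.3833
```

View pics/s4.png

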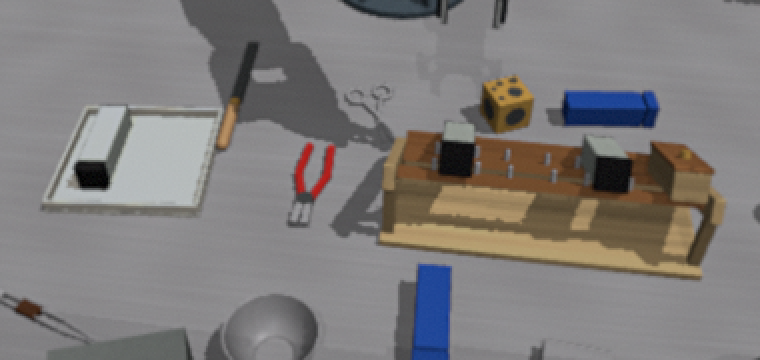

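The tray tube lies flat inside its walls at (100,145), and the tools haven't moved. The third tube is solid, with a change of 0.001 N m, so it goes back. Then I'll check the seating from above.

Run:
```python
from t import *
back(-.088)
r.move_to(slot(.0,.12),ttool(YAW,30)); r.sleep(.2)
p,q=r.current_tool_pos(),r.current_ee_rot(); d=optics.get_image("wrist")
M=np.eye(4);M[:3,:3]=Rn.from_quat(q).as_matrix();M[:3,3]=p
P=cloud(d,M@d["mount"]);Q=(P-O)@B;S=cv2.cvtColor(d["pixels"],cv2.COLOR_RGB2HSV)[...,1]
for y in(.088,-.088):
    m=(abs(Q[...,1]-y)<.023)&(abs(Q[...,0])<.075)&(Q[...,2]>.03)&(Q[...,2]<.046)&(S<60); a=Q[m]
    print(y,"x",np.percentile(a[:,0],[.5,99.5]).round(4))
    for x0 in(-.06,-.02,.02):
        b=a[(a[:,0]>x0)&(a[:,0]<x0+.03)]; print("  y",np.percentile(b[:,1],[2,98]).round(4),"z",np.median(b[:,2]).round(4))
cv2.imwrite("pics/w5.png",d["pixels"][:,:,::-1])
dt=optics.get_image("top"); Pt=cloud(dt); m=(Pt[...,2]>.034)&(Pt[...,2]<.055)&(abs(Pt[...,0]-.51)<.09)&(abs(Pt[...,1]+.306)<.09)
c=np.linalg.lstsq(np.c_[Pt[m][:,:2],np.ones(m.sum())],Pt[m][:,2],rcond=None)[0]
print("tray tube",m.sum(),Pt[m].mean(0).round(4),c.round(3),r.current_t())
```

```text
seat [-1.  -0.1 -4.1] [ 6.3 -1.6 -2.1]
t 36.55
0.088 x [-0.0666  0.0584]
  y [0.0687 0.1051] z 0.0381
  y [0.0686 0.105 ] z 0.0381
  y [0.068  0.1055] z 0.0368
-0.088 x [-0.0676  0.0573]
  y [-0.105  -0.0688] z 0.0385
  y [-0.1051 -0.0688] z 0.0386
  y [-0.1048 -0.0685] z 0.0377
tray tube 629 [ 0.5123 -0.346   0.0423] [ 0.005 -0.007  0.037] 37.3333
```

View pics/w5.png

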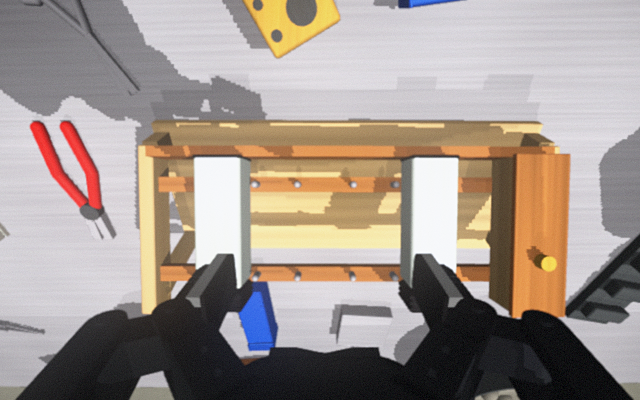

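The wrist view shows both solid tubes seated in their slots against the foot board, at (222,210) and (430,210). Their low ends are at x ≈ −66 mm, as at the start. The loose tube lies flat in the tray. I'll raise the arm clear and hand in.

Run:
```python
from t import *
r.move_linear(r.current_tool_pos()+np.array([-.03,0,.1])); r.sleep(.3)
print(r.hand_in(),r.current_t())
```

```text
the job is handed in; nothing more can be done
the job is handed in; nothing more can be done
```

The job is handed in: the middle tube rattled (0.137 N m change) and lies flat in the white tray, while the two outer tubes tested solid and are back in the rack against the foot board, with about 38 of the 72 s used and nothing dropped.

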